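Put the stray jar away with its own kind

ROBOT

A 7-joint arm with a two-finger parallel gripper is mounted at the origin on the work surface. World frame = base frame: x ahead of the robot, y to its left, z up, the work surface at z = 0. Lengths are in mm, angles in rad, forces in N, time in s.
With the tool pointing down it reaches from about 425 to 875 mm from the base axis. Payload 4.7 kg.
Tool frame: the origin (TCP) lies midway between the tips of the shut fingers; the grasp point (between the pads) lies 19 mm behind it; z points along the fingers, y is the line along which they close (so a half turn about z gives the same grasp; the last joint's range is limited). The gripper opens to 85 mm and grips with 20 to 120 N. Pads are 22 mm wide; open, the fingers measure 114 mm over their backs; the gripper's body (76 mm by 85 mm) begins 54 mm behind the grasp point. The pads swing forward as they close: fully open they stand 13 mm farther back than shut.
Start: joints at [1.347, 0.321, -0.07, 1.45, 0.023, 1.371, -0.057], TCP at [153.095, -631.735, 208.249] pointing down, gripper open.
Joint ranges: [-2.86, 2.86], [-0.3, 2.09], [-1.38, 1.24], [0.06, 2.45], [-1.56, 4.7], [0.09, 2.05], [-2.69, 2.69]. Speed limits (rad/s): [2.57, 2.57, 3.14, 3.14, 3.14, 3.14, 3.14].

INTERFACE

Orientations are given as a rotation vector (axis times angle).
In Python, from station import bot, monitor, optics, job gives the robot as it stands. Calls block until the motion is done:
- bot.move_to(position, orientation): joint-space move of the TCP to a pose.
- bot.move_linear(position, vel=150, orientation=None, force_limit=None): straight line of the TCP; orientation=None keeps the orientation; vel is the mean speed in mm/s. With force_limit (N) it stops when the force on the tool has changed by that much, and returns True; else False.
- bot.move_j(angles): joint-space move.
- bot.command_gripper(opening, squeeze=None): opening from 0.0 (shut) to 1.0 (fully open); squeeze is the grip in N (None keeps the last); returns when the fingers have stopped.
- bot.wait(seconds).
- bot.inverse_kinematics(position, orientation): joint angles nearest the present ones, or None.
- monitor.observe(): the state.
- optics.grab_frame(name): name is "scene" or "top" or "wrist"; returns a dict with "pixels" (420x560x3 uint8, red, green, blue), "K" (3x3 intrinsics, pixels), "T" (4x4, takes a point from camera to world coordinates). Camera axes: x right, y down, z forward; pixel columns grow to the right and rows downward; lengths in mm; the calibration is good to about 2 mm. A picture is of the moment at which its call begins. There is no depth.
A pose or a line that the arm cannot do raises bot.IKError and nothing moves.
- job.job_done(): hands the job in; it is judged then, once.
The state is a dict: "clock": time; "q": joint angles; "dq": joint speeds; "joint_efforts": joint torques, N m; "tool_pos": TCP position; "ee_rot": TCP orientation; "contact_force": force on the tool from outside, world axes, zero at the start; "torque": the same for the moment, N m; "gripper_width": opening from 0.0 (shut) to 1.0 (fully open); "grip_force": force on a finger pad.
Only numpy, scipy, OpenCV 4.12 (cv2) and the standard library are available. Lean on these libraries where they do the work, as an engineer would, in place of code of your own. Each camera call takes 0.05 s, during which the arm holds its last target. There are 200 camera calls.

TASK

A white jar with a blue cap has been left out on the bench. Put it away in the three-lane storage rack, in the lane whose back already holds the matching white jar with a blue cap: slide it in under the low wire shelf until it stands upright against that jar. Do not tip it over, and leave the other jars, the beaker and the wash bottle where they are.

Things in the scene. Friction and masses are not known exactly. Their poses are not given: they have to be found in the camera images.
- stray_jar: The jar left out on the bench, white with a blue cap: 56 mm diameter straight body 52 mm high, then a screwed-on cap 50 mm in diameter, 68 mm high in all, about 150 g. Origin: centre of its underside; z up.
- blue_jar: The matching jar (white, blue cap) already at the back of one of the rack's lanes, same shape: 56 mm diameter straight body 52 mm high, then a screwed-on cap 50 mm in diameter, 68 mm high in all, about 150 g. Origin: centre of its underside; z up.
- amber_jar: Another kind of jar (amber-brown, black cap) at the back of another lane, same shape: 56 mm diameter straight body 52 mm high, then a screwed-on cap 50 mm in diameter, 68 mm high in all, about 150 g. Origin: centre of its underside; z up.
- red_jar: Another kind of jar (grey, red cap) at the back of the remaining lane, same shape: 56 mm diameter straight body 52 mm high, then a screwed-on cap 50 mm in diameter, 68 mm high in all, about 150 g. Origin: centre of its underside; z up.
- rack: Fixed storage rack, x 146 by y 222 mm. Origin: on the bench, mid-width; x points into the lanes from their open mouths, z up. White guide walls 6 mm thick, 22 mm high at y = -108, -36, 36, 108 mm run from x = -75 to 65 mm: three lanes 66 mm wide centred at y = -72, 0, 72 mm, without floor (jars slide on the bench). A back stop 22 mm high closes them at x = 65 mm.
- rack_home (a point): Point on the bench in the middle lane, at rack x = -20 mm: a jar in that lane touching the jar behind it (which stands at rack x = 36 mm) has its origin here. The same points of the two outer lanes lie 72 mm to either side along the rack's y.
- rack_edge (a point): Middle of the lower front edge of the low wire shelf over the lanes, 84 mm above the bench, at rack x = -2 mm. The open shelf of 5 mm steel bars (lengthwise ones above the lane walls) spans rack x = -2 to 71 mm; along its front stands a steel edge from z = 84 to 116 mm, as wide as the rack. It rests on slim steel posts on the two outer walls only.
- beaker: Bystander: loose open beaker of greenish glass, 68 mm across, 75 mm high. Origin: centre of its underside.
- wash_bottle: Bystander: loose white wash bottle with a blue collar, 66 mm in diameter, 150 mm high with a thin spout up to 220 mm. Origin: centre of its underside.
- red_bin: Bystander: fixed red open bin, 200 mm (x) by 120 mm (y), 90 mm high, with white bottles in it up to 94 mm. Origin: centre of its underside.

How it is judged:
By the outcome, as a careful person would: the job done as asked, in the order asked, and still so for the second after the job is handed in, with the robot touching nothing.
It also fails if it takes over 51 s, if anything falls off the work surface, if the arm or the gripper's body presses on something with over 40 N, if the wrist force passes 120 N, or if a joint passes its speed limit or range.

## Working session

There is one attempt and no reset: what is moved stays moved. The work goes in short steps, each a Python script; the robot and the scene stay as the last script left them, time stands still between calls to the robot, and variables do not carry over. Pictures are saved under pics/ and viewed, at most 13 in all, crops included, and the job is handed in when it is done.

```bash
mkdir -p pics; ls; python3 - <<'E'
from station import bot, monitor, optics, job
import cv2,numpy as np
for n in ["scene","top"]:
    f=optics.grab_frame(n); cv2.imwrite(f"pics/{n}0.png",f["pixels"][:,:,::-1]); print(n,f["K"].tolist(),np.round(f["T"],3).tolist())
s=monitor.observe(); print(s["clock"],s["ee_rot"],s["tool_pos"])
E
```

```text
pics
scene [[381.2728768938575, 0.0, 281.14978972250685], [0.0, 381.2728768938575, 211.1465109823237], [0.0, 0.0, 1.0]] [[-0.522, 0.51, -0.684, 1280.003], [0.853, 0.308, -0.421, 447.702], [-0.004, -0.803, -0.596, 705.849], [0.0, 0.0, 0.0, 1.0]]
top [[526.0757212666696, 0.0, 282.92863563774705], [0.0, 526.0757212666696, 207.9828999151632], [0.0, 0.0, 1.0]] [[-0.031, -0.978, 0.209, 275.125], [-1.0, 0.031, -0.007, 19.389], [0.0, -0.209, -0.978, 1438.594], [0.0, 0.0, 0.0, 1.0]]
0.1 [-3.11768521e+00 -3.72445506e-01  4.65666823e-04] [ 152.9508448  -631.19838288  207.2178964 ]
```

View pics/scene0.png

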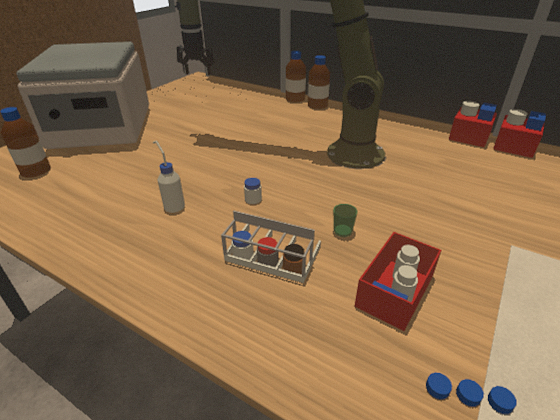

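View pics/top0.png

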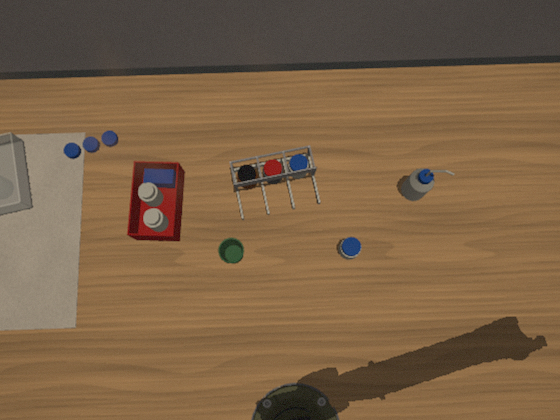

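The top view shows the stray jar's cap at about (350,246) and the rack mouth facing the robot. The back caps are black (247,176), red (272,169) and blue (298,162), with the beaker at (231,250) and the wash bottle at (422,181). In the scene view the stray jar is at (253,190) and the blue cap in the rack at (242,239). Next I'll triangulate these.

```bash
cat > h.py <<'E'
import cv2,numpy as np
from station import bot, monitor, optics, job
def ray(f,uv):
    d=f["T"][:3,:3]@np.linalg.inv(f["K"])@np.array([uv[0],uv[1],1.]); return f["T"][:3,3],d/np.linalg.norm(d)
def onz(f,uv,z):
    o,d=ray(f,uv); return o+d*(z-o[2])/d[2]
def tri(obs):
    A=np.zeros((3,3));b=np.zeros(3)
    for f,uv in obs:
        o,d=ray(f,uv);P=np.eye(3)-np.outer(d,d);A+=P;b+=P@o
    x=np.linalg.solve(A,b)
    return x,[round(float(np.linalg.norm((np.eye(3)-np.outer(ray(f,u)[1],ray(f,u)[1]))@(x-ray(f,u)[0]))),1) for f,u in obs]
def proj(f,p):
    T=np.linalg.inv(f["T"]);c=T[:3,:3]@np.asarray(p,float)+T[:3,3];u=f["K"]@c;return u[:2]/u[2]
def blobs(f,lo,hi,box=None,amin=30):
    m=cv2.inRange(cv2.cvtColor(f["pixels"],cv2.COLOR_RGB2HSV),lo,hi)
    if box: k=np.zeros_like(m);x0,y0,x1,y1=box;k[y0:y1,x0:x1]=1;m*=k
    n,_,st,c=cv2.connectedComponentsWithStats(m)
    return [(np.round(c[i],1).tolist(),st[i].tolist()) for i in range(1,n) if st[i][4]>=amin]
E
python3 - <<'E'
from h import *
fs,ft=optics.grab_frame("scene"),optics.grab_frame("top")
B=((105,120,60),(125,255,255))
print("top",blobs(ft,*B,(270,130,450,270)));print("scene",blobs(fs,*B,(150,150,320,270)))
a=cv2.resize(ft["pixels"][135:265,215:375],None,fx=4,fy=4,interpolation=cv2.INTER_CUBIC)
b=cv2.resize(fs["pixels"][170:290,210:370],None,fx=4,fy=4,interpolation=cv2.INTER_CUBIC)
cv2.imwrite("pics/zt.png",a[:,:,::-1]);cv2.imwrite("pics/zs.png",b[:,:,::-1])
E
```

```text
top [([298.0, 162.2], [290, 154, 17, 17, 222]), ([425.2, 176.0], [419, 169, 14, 14, 124]), ([350.9, 246.3], [342, 238, 19, 18, 260])]
scene [([165.5, 165.4], [160, 163, 11, 5, 33]), ([251.6, 181.4], [245, 178, 14, 8, 83]), ([241.9, 234.5], [233, 231, 17, 9, 97])]
```

View pics/zt.png

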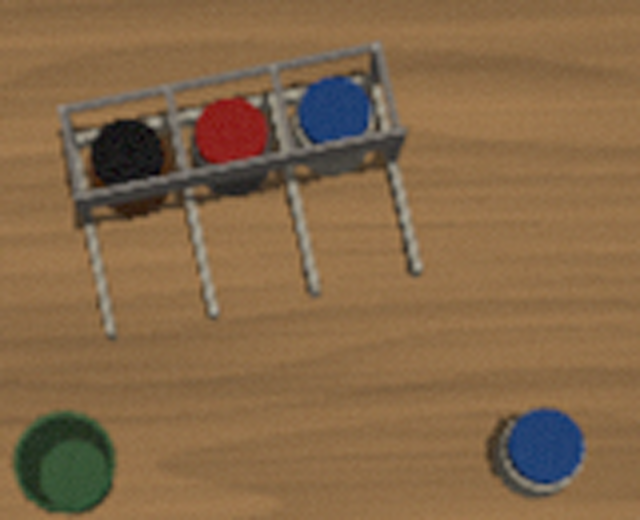

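View pics/zs.png

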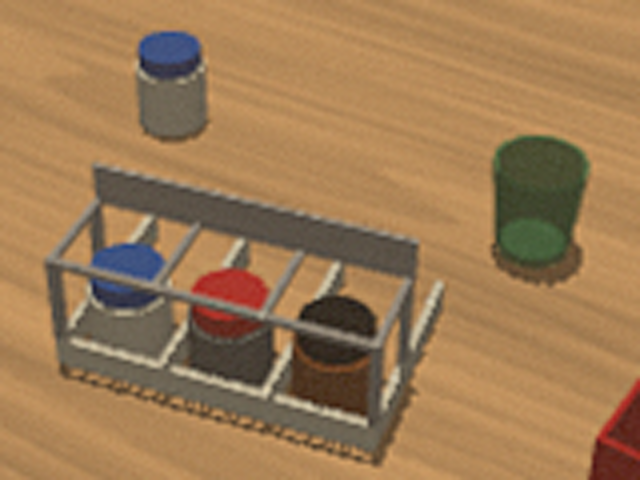

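The crops show the blue jar in the right-hand lane as seen from above (rack y = −72). The wall mouth ends in the top crop are at (111,335), (213,315), (314,292) and (416,272). The lane in front of the blue jar is free.

```bash
python3 - <<'E'
from h import *
from scipy.optimize import least_squares
fs,ft=optics.grab_frame("scene"),optics.grab_frame("top")
t=lambda x,y:(215+(x+.5)/4-.5,135+(y+.5)/4-.5)
s=lambda x,y:(210+(x+.5)/4-.5,170+(y+.5)/4-.5)
P={"stray":[(350.9,246.3),s(169,44)],"blue":[(298,162.2),s(129,263)],"red":[t(231,131),s(231,288)],"black":[t(127,151),s(337,317)],
"w1":[t(110,333),s(442,284)],"w2":[t(212,313),s(336,265)],"w3":[t(313,289),s(240,242)],"w4":[t(415,269),s(152,218)],
"backR":[t(378,45),s(50,262)],"backL":[t(62,107),s(380,345)],"fL":[t(78,203),s(416,240)],"fR":[t(404,132),s(96,167)]}
R={}
for k,(a,b) in P.items():
    x,e=tri([(ft,a),(fs,b)]);R[k]=x;print(k,np.round(x,1),e)
print("beaker",onz(ft,(231.5,250.5),75),"wash",onz(ft,(425,176),150))
# rack fit: model points seen in both views
M={"blue":(36,-72,68),"red":(36,0,68),"black":(36,72,68),"w1":(-75,108,22),"w2":(-75,36,22),"w3":(-75,-36,22),"w4":(-75,-108,22),"fL":(-2,111,116),"fR":(-2,-111,116)}
def res(p):
    c,sn=np.cos(p[2]),np.sin(p[2]);o=[]
    for k,m in M.items():
        w=(p[0]+c*m[0]-sn*m[1],p[1]+sn*m[0]+c*m[1],m[2]+p[3])
        o+=list(proj(ft,w)-P[k][0])+list(proj(fs,w)-P[k][1])
    return o
r=least_squares(res,[600,0,0,0],loss="soft_l1");p=r.x;print("rack",p);print(np.round(np.array(res(p)).reshape(-1,4),1))
def rs(p): return np.r_[proj(ft,p)-P["stray"][0],proj(fs,p)-P["stray"][1]]
print(least_squares(rs,R["stray"]).x, onz(ft,P["stray"][0],68))
E
```

```text
stray [ 459.2 -165.1   68.6] [0.2, 0.2]
blue [692.3 -34.3  69.7] [0.6, 0.6]
red [679.6  35.7  70.5] [0.8, 0.8]
black [668.  106.2  70.1] [0.8, 0.8]
w1 [553.1 123.5  19.4] [1.1, 1.1]
w2 [567.1  51.   14.3] [1.4, 1.4]
w3 [581.7 -19.4  15.4] [1.5, 1.5]
w4 [593.  -89.5  16.1] [0.4, 0.4]
backR [732.3 -65.3  85.8] [0.7, 0.7]
backL [694.1 148.9  88.5] [1.8, 1.8]
fL [622.1 135.6 111.7] [0.3, 0.3]
fR [663.4 -78.5 111.5] [0.4, 0.4]
beaker [456.95006072 147.46853628  75.        ] wash [ 621.66833015 -352.43520439  150.        ]
rack [ 6.45924012e+02  2.96480461e+01  1.82164710e-01 -3.07384959e+00]
[[-0.1 -0.1 -0.7  1.8]
 [-0.4  0.1 -0.5  2.1]
 [-0.4  0.6 -0.2  1.7]
 [ 0.1  0.4 -0.7 -0.2]
 [ 0.3 -0.1  1.  -1.4]
 [ 0.5  0.5  1.1 -1.5]
 [ 0.4  0.1  0.1 -1. ]
 [-1.2 -0.7  0.6  0.4]
 [ 0.4 -0.3 -0.8 -0.5]]
[ 459.16981834 -165.10389447   68.59033607] [ 459.17143771 -165.05495892   68.        ]
```

Heights check: the stray cap top is at 68.6 mm (68 given) and the rack caps at about 70. The rack pose is about (646, 30) with yaw 0.18. Next I move above the jar and check with the wrist camera.

```bash
cat >> h.py <<'E'
YAW=0.182; RO=np.array([645.9,29.6])
def rv(yaw=YAW): return np.pi*np.array([np.cos(yaw/2),np.sin(yaw/2),0])
def rk(x,y,z):
    c,s=np.cos(YAW),np.sin(YAW); return np.array([RO[0]+c*x-s*y,RO[1]+s*x+c*y,z])
E
python3 - <<'E'
from h import *
bot.move_to([459,-165,220],rv())
f=optics.grab_frame("wrist");cv2.imwrite("pics/w1.png",f["pixels"][:,:,::-1])
s=monitor.observe();print(s["clock"],s["tool_pos"],s["q"],np.round(f["T"],2).tolist())
print(blobs(f,(105,120,50),(125,255,255)),proj(f,(459.2,-165.1,68)))
for p in [(-62,-72,25),(-62,-72,120),(-95,-72,25)]: print(bot.inverse_kinematics(rk(*p),rv()))
E
```

```text
2.3583 [ 458.75520369 -166.24904443  219.91190656] [ 0.86242922 -0.01107123 -0.56002523  1.80501677 -0.00609146  1.34610855
 -1.08714688] [[0.18, -0.94, -0.3, 533.92], [-0.98, -0.17, -0.06, -151.54], [0.0, 0.3, -0.95, 384.95], [0.0, 0.0, 0.0, 1.0]]
[([551.9, 55.1], [542, 30, 18, 47, 645]), ([281.2, 194.0], [260, 172, 44, 44, 1509])] [282.47309006 196.94556162]
[ 0.59966984  0.46024425 -0.68260456  1.7540059   0.32994254  1.04476594
 -1.5889343 ]
[ 0.63581827  0.35785664 -0.72017012  1.6703458   0.24969488  1.20779744
 -1.53116846]
[ 0.63101525  0.39304502 -0.67748676  1.83375855  0.28666687  1.01422345
 -1.55138317]
```

View pics/w1.png

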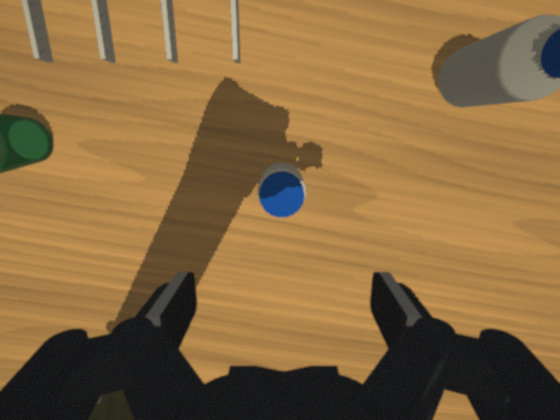

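The wrist view shows the jar cap at (281,194), between the fingers, within about 2 mm of the estimate. The wall ends are at (235,60), (172,60), (107,60) and (42,58). Grasp next.

```bash
python3 - <<'E'
from h import *
f=optics.grab_frame("wrist")
w=onz(f,(281.2,194.0),68);print("wrist jar",w)
for y in (108,36,-36,-108): print(proj(f,rk(-75,y,0)),proj(f,rk(-75,y,22)))
p=(w+[459.2,-165.1,68])/2
bot.move_linear([p[0],p[1],110],vel=200)
print("lim",bot.move_linear([p[0],p[1],25],vel=80,force_limit=8))
bot.command_gripper(0.0,squeeze=30)
s=monitor.observe();print(s["clock"],s["tool_pos"],s["gripper_width"],s["grip_force"],s["contact_force"])
bot.move_linear([p[0],p[1],65],vel=80)
s=monitor.observe();print(s["gripper_width"],s["grip_force"],s["contact_force"])
bot.move_to(rk(-130,-72,70),rv())
f=optics.grab_frame("wrist");cv2.imwrite("pics/w2.png",f["pixels"][:,:,::-1])
f2=optics.grab_frame("scene");cv2.imwrite("pics/s2.png",f2["pixels"][:,:,::-1])
s=monitor.observe();print(s["clock"],s["tool_pos"])
for y in (108,36,-36,-108): print(proj(f,rk(-75,y,0)),proj(f,rk(-75,y,22)))
E
```

```text
wrist jar [ 462.16707997 -163.10143339   68.        ]
[51.86324189 62.11730078] [36.99170551 58.16741557]
[114.32658455  62.00607269] [103.48476369  58.04995133]
[176.7622028   61.89489396] [169.94640699  57.93254258]
[239.17011509  61.78376457] [236.37665767  57.81518929]
lim False
4.75 [ 461.14009686 -163.93926271   25.88702359] 0.5728399968853314 50.76826560019981 [-1.22893852  1.83904384  5.9270426 ]
0.5715585914352681 49.442985261121066 [ 0.0065409   0.35142182 -2.07964998]
6.0583 [530.15989325 -65.85356122  69.23725404]
[ 49.87567592 152.08892736] [ 26.43797504 155.0253592 ]
[144.22230936 152.31661491] [130.28633814 155.27432538]
[238.47435938 152.54407419] [234.02012739 155.52301689]
[332.63196813 152.77130557] [337.63953229 155.77143417]
```

View pics/w2.png

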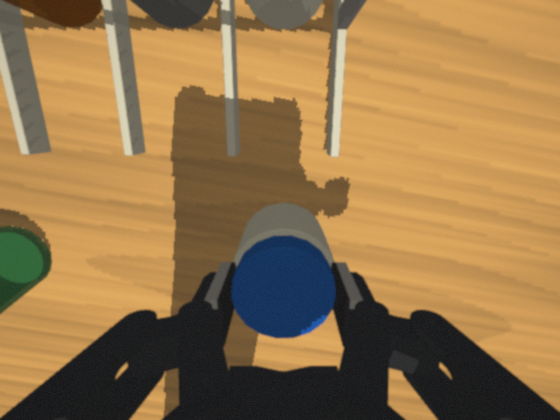

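The jar is gripped upright in the wrist view. The walls of its lane end at (233,155) and (334,155) and the jar is centred at about 284, so I need roughly a 1 mm shift to rack +y. I'll lower it into the mouth and check before release.

```bash
python3 - <<'E'
from h import *
bot.move_linear(rk(-64,-71,70),vel=120)
print(bot.move_linear(rk(-64,-71,26.5),vel=40,force_limit=6))
s=monitor.observe();print(s["clock"],s["tool_pos"],s["contact_force"],s["gripper_width"])
f=optics.grab_frame("wrist")["pixels"];f2=optics.grab_frame("scene")["pixels"]
f2=cv2.resize(f2[170:290,210:370],(560,420),interpolation=cv2.INTER_CUBIC)
cv2.imwrite("pics/c3.png",cv2.resize(np.vstack([f[:210],f2])[:,:,::-1],(530,596)))
E
```

```text
False
8.0 [596.06645218 -51.80841759  26.79186873] [ 0.00252019  0.23730756 -1.31933449] 0.5702535702059608
```

View pics/c3.png

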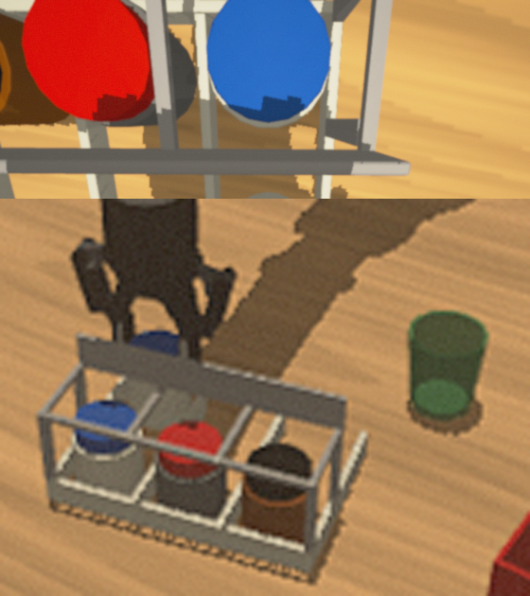

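The jar stands in the right lane between its walls. I'll release it, back off, shut the fingers and push it in low from behind.

```bash
python3 - <<'E'
from h import *
bot.move_linear(rk(-64,-71,25.2),vel=20,force_limit=5)
bot.command_gripper(0.85)
bot.move_linear(rk(-64,-71,112),vel=150)
bot.move_linear(rk(-122,-71,112),vel=200)
bot.command_gripper(0.0,squeeze=20)
bot.move_linear(rk(-122,-71.5,12),vel=150,force_limit=8)
s=monitor.observe();print(s["clock"],s["tool_pos"],s["contact_force"])
f=optics.grab_frame("wrist")["pixels"];f2=optics.grab_frame("scene")["pixels"]
f2=cv2.resize(f2[170:290,210:370],(560,420),interpolation=cv2.INTER_CUBIC)
cv2.imwrite("pics/c4.png",np.hstack([cv2.resize(f,(400,300)),cv2.resize(f2,(400,300))])[:,:,::-1])
E
```

```text
11.375 [539.68204913 -62.7156838   12.79410126] [0.19404319 0.19784377 0.21110706]
```

View pics/c4.png

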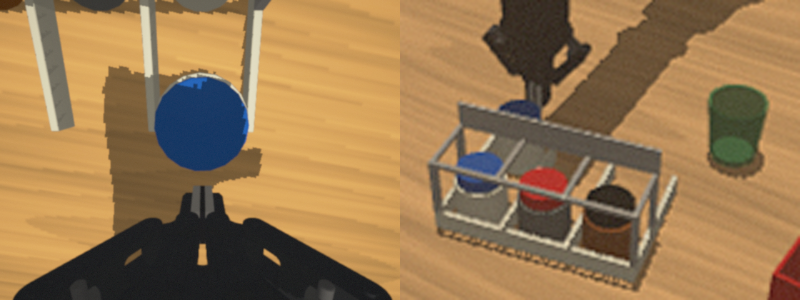

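The jar stands upright in the mouth, with the shut fingers centred behind it. Push next.

```bash
python3 - <<'E'
from h import *
def st(t):
    s=monitor.observe();d=s["tool_pos"][:2]-RO;c,n=np.cos(YAW),np.sin(YAW)
    print(t,round(s["clock"],2),"rack x,y",np.round([c*d[0]+n*d[1],-n*d[0]+c*d[1]],1),np.round(s["contact_force"],1))
r=bot.move_linear(rk(-70,-71.5,12),vel=35,force_limit=6);st(r)
if not r:
    r=bot.move_linear(rk(-46,-72,12),vel=15,force_limit=3.5);st(r)
f=optics.grab_frame("wrist")["pixels"];f2=optics.grab_frame("scene")["pixels"]
f2=cv2.resize(f2[170:290,210:370],(560,420),interpolation=cv2.INTER_CUBIC)
cv2.imwrite("pics/c5.png",np.hstack([cv2.resize(f,(400,300)),cv2.resize(f2,(400,300))])[:,:,::-1])
E
```

```text
False 13.11 rack x,y [-70.  -71.5] [ 0.4 -0.6  0.1]
True 14.01 rack x,y [-58.6 -71.7] [1.  1.3 0.3]
```

View pics/c5.png

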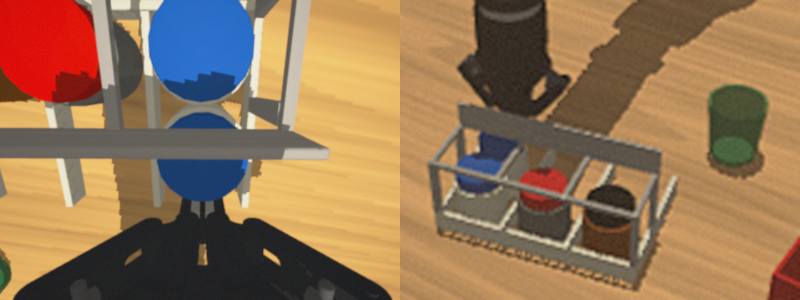

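The jar is upright under the edge, close to or touching the blue jar. A slightly firmer nudge will confirm contact before I retreat.

```bash
python3 - <<'E'
from h import *
def st(t):
    s=monitor.observe();d=s["tool_pos"][:2]-RO;c,n=np.cos(YAW),np.sin(YAW)
    print(t,round(s["clock"],2),"rack x,y",np.round([c*d[0]+n*d[1],-n*d[0]+c*d[1]],1),np.round(s["contact_force"],1))
r=bot.move_linear(rk(-52,-72,12),vel=8,force_limit=6);st(r)
bot.move_linear(rk(-115,-72,12),vel=60)
bot.move_linear(rk(-115,-72,90),vel=150);st("up")
f=optics.grab_frame("wrist");f2=optics.grab_frame("scene")["pixels"]
f2=cv2.resize(f2[170:290,210:370],(560,420),interpolation=cv2.INTER_CUBIC)
cv2.imwrite("pics/c6.png",np.hstack([cv2.resize(f["pixels"],(400,300)),cv2.resize(f2,(400,300))])[:,:,::-1])
for p in [(8,-72,52),(-48,-72,52),(-20,-72,68),(36,-72,68)]: print(p,proj(f,rk(*p))*400/560)
E
```

```text
True 14.64 rack x,y [-58.7 -71.8] [ 0.6 -0.  -0.4]
up 16.38 rack x,y [-115.5  -71.9] [ 0.   0.3 -0.3]
(8, -72, 52) [203.08014008  28.23650953]
(-48, -72, 52) [203.01427463  98.18855029]
(-20, -72, 68) [203.13236764  62.9884205 ]
(36, -72, 68) [203.22182185 -21.81886138]
```

View pics/c6.png

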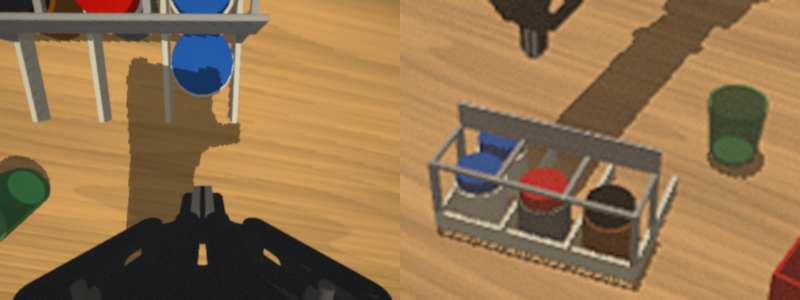

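```bash
python3 - <<'E'
from h import *
bot.move_linear(rk(-150,-72,200),vel=200)
f=optics.grab_frame("top")
print(blobs(f,(105,120,60),(125,255,255),(270,130,450,270)),proj(f,rk(-20,-72,68)),proj(f,rk(36,-72,68)))
f2=optics.grab_frame("wrist");print(blobs(f2,(105,120,60),(125,255,255)),proj(f2,rk(-20,-72,68)),proj(f2,rk(36,-72,68)))
a=cv2.resize(f2["pixels"][0:140,180:400],None,fx=3,fy=3,interpolation=cv2.INTER_CUBIC)
cv2.imwrite("pics/w7.png",a[:,:,::-1])
E
```

```text
[([296.8, 161.8], [290, 154, 14, 17, 191]), ([425.1, 176.3], [418, 169, 15, 15, 133]), ([299.0, 182.5], [294, 175, 10, 16, 116])] [302.42606976 181.30424041] [297.90398121 161.80153581]
[([282.6, 4.3], [258, 0, 50, 10, 453]), ([283.3, 57.1], [257, 30, 54, 58, 2569])] [284.30811438  56.84099845] [284.39107045 -19.55444252]
```

View pics/w7.png

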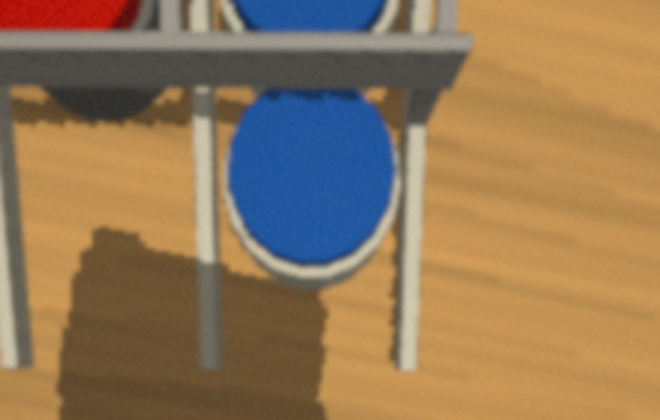

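The jar stands upright in the lane, with its cap at the predicted home point to within about 1 mm. The blue jar and wash bottle have not moved.

```bash
python3 -c "
from station import job;print(job.job_done())"
```

```text
the job is handed in; nothing more can be done
None
```

The stray jar now stands upright under the shelf, pushed firmly up against the matching blue-capped jar in its lane; nothing else appeared moved in the pictures, and the job is handed in after about 18 s of robot time.

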